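Pad and clamp the reglued tray rail with a ratchet clamp

ROBOT

A 6-joint arm with a two-finger parallel gripper is mounted at the origin on the work surface; the furniture and walls round the work are solid. World frame = base frame: x ahead of the robot, y to its left, z up, the work surface at z = 0. Lengths are in m, angles in rad, forces in N, time in s.
With the tool pointing down it reaches from about 0.35 to 0.8 m from the base axis. Payload 7.3 kg.
Tool frame: the origin (TCP) lies between the finger pads; the fingertips stand 25 mm ahead of it and the grasp point (between the pads) lies 6 mm ahead of it (r.tip_extent is the distance from the TCP to the fingertips, in m); z points along the fingers, y is the line along which they close (so a half turn about z gives the same grasp; the last joint's range is limited). The gripper opens to 85 mm and grips with 20 to 120 N. Pads are 22 mm wide; open, the fingers measure 114 mm over their backs; the gripper's body (76 mm by 85 mm) begins 54 mm behind the grasp point. The pads swing forward as they close: fully open they stand 13 mm farther back than shut.
Start: joints at [-1.253, 0.342, 1.524, -0, 1.275, -0.146], TCP at [0.235, -0.47, 0.256] pointing down, gripper open.
Joint ranges: [-2.53, 2.53], [-0.77, 2.02], [0.04, 2.7], [-1, 4.14], [0.28, 2.66], [-3.11, 3.11]. Speed limits (rad/s): [2.57, 2.57, 3.14, 3.14, 3.14, 3.14].

INTERFACE

Orientations are given as a unit quaternion [x, y, z, w].
In Python, from workcell import r, command_gripper, optics gives the robot as it stands. The module is installed in compiled form; this text tells all that it offers. Calls block until the motion is done:
- r.reach(position, orientation): joint-space move of the TCP to a pose.
- r.move_straight(position, orientation=None, speed=0.15, max_force=None): straight line of the TCP; orientation=None keeps the orientation; speed is the mean speed in m/s. With max_force (N) it stops when the force on the tool has changed by that much, and returns True; else False.
- r.movej(angles): joint-space move.
- command_gripper(opening, force=None): finger opening in m; force is the grip in N (None keeps the last); returns when the fingers have stopped.
- r.hold(seconds).
- r.solve_ik(position, orientation): joint angles nearest the present ones, or None.
- r.read_state(): the state.
- optics.get_image(name): name is "scene" or "top"; returns (picture, depth): 384x512x3 uint8, red, green, blue; 384x512 float32, m along the optical axis (not along the pixel's ray), 0 where there is no reading.
- optics.camera_model(name): a dict with "K" (3x3 intrinsics, pixels), "k1" (the pictures are not rectified: a ray, as slopes to the right and down, at radius r is drawn at 1 + k1 r^2 times it, then the intrinsics apply), "R" (3x3) and "t" (3): a world point X has camera coordinates R X + t. Camera axes: x right, y down, z forward; pixel columns grow to the right and rows downward; lengths in m; the calibration is good to about 2 mm. A picture is of the moment at which its call begins. camera_model takes no time and is no camera call.
A pose or a line that the arm cannot do raises r.PlanningError and nothing moves.
- r.finish_job(): hands the job in; it is judged then, once.
The state is a dict: "time_s": time; "joint_positions": joint angles; "dq": joint speeds; "tau": joint torques, N m; "eef_pos": TCP position; "eef_rot": TCP orientation; "contact_force": force on the tool from outside, world axes, zero at the start; "torque": the same for the moment, N m; "grip_width": finger opening in m; "grip_force": force on a finger pad.
Only numpy, scipy, OpenCV 4.12 (cv2) and the standard library are available. Lean on these libraries where they do the work, as an engineer would, in place of code of your own. Each camera call takes 0.05 s, during which the arm holds its last target. There are 200 camera calls.

TASK

The bamboo tray's rail has just been glued: hang the dark wooden saddle pad astride the rail that faces the clamp, right in front of the pressing plate, pushed down until it sits on the rail, and let go of it. Then pump the clamp's trigger against its handle with the gripper, full squeezes with full releases between, until the plate bears on the pad, the tray is tight against the stop and the plate's spring plunger is pressed about half way in (its red ring at the mouth of the sleeve), never so far that the spring goes solid. Finish while still holding the trigger fully squeezed, without knocking over or shifting the things that stand around.

Things in the scene. Friction and masses are not known exactly. Their poses are not given: they have to be found in the camera images.
- clamp_board: Fixed beech board 110 (x) x 400 (y) x 18 mm high, origin centre of underside. Its y axis runs from the stop (-y end) to the ratchet clamp (+y end): orange handle 26 wide (x), faces at y = 157 and 173, top 138 above the worktop; black trigger on its tray side, hinged at y = 140, height 68; black body 40 wide (ears 70), y 115 to 201, up to 80 high; bar tail reaches y = 267 when bar = 0.
- stop_block: Fixed brown stop across the -y end of the board, top 48 mm above the worktop; its cork face is at y = -164 mm of the clamp_board frame. Same origin as clamp_board. The tray is pressed against it.
- tray: Loose bamboo tray across the board between stop and plate, 170 (x) x 260 (y) x 26 mm high; origin centre of underside, 18 above the worktop. Walls 10 thick, inner floor 8 above underside. Its +x points along the board's +y (within 0.02 rad): the rail to pad is centred at its x = +80, top 26 above underside. Clamping slides it the last 1 to 5 mm to the stop.
- saddle: Loose dark wooden pad, an upside-down U, 60 g, 44 long (x) x 24 thick (y) x 38 mm high, standing on its legs; origin centre of underside, z up. Slot between the legs runs along x, 14 wide, 16 deep; legs 5 thick. Grip the solid block above it (16 to 38 high). Seated on the 10 mm rail its origin is 10 above the tray's underside. Place it within 14 of x = 0 of clamp_board. Either way round.
- grip_point (a point): On the clamp at x = 0, y = 155 mm of clamp_board, 118 above the worktop. A downward gripper centred here, closing along the board's y axis, takes handle (outer face 18 to +y) and trigger together. Width over both: 52 at rest (54 at the trigger's top, 128 high), 37 squeezed, the trigger then standing upright. Open the fingers to 75 or more for each release.
- trigger (a joint): Trigger angle, rad: 0 = out (springs back by itself), 0.30 = fully squeezed, at its stop. Needs 6 to 9 N at grip_point idle, up to 18 N while the plate presses; its stop stands a 50 N squeeze. Each full squeeze (over 0.26) and full release (below 0.03) feeds the bar one notch of 6 mm; a pawl keeps the bar from going back.
- trigger_blade: Finger piece of the black trigger, with an orange inlay, 22 wide, 12 thick, 61 mm long; origin on its hinge.
- bar (a joint): Feed of the steel ladder bar towards the stop, m; 0 = fully back. Ratchets in notches of 6 mm, standing about 0.6 mm further while the trigger is squeezed; 3 N friction.
- plate (a joint): How far the spring plunger behind the pressing plate is pressed in, m: 0 = out (plate free), 0.011 = half way (red ring at the sleeve's mouth), 0.022 = spring solid. Force is about 1 N per mm, plus 1 N. Once the plate bears and the tray is at the stop, each notch adds 6 mm, always landing near 3, 9, 15 and 21 mm while squeezed; letting the trigger out takes about 0.6 off.
- plate_face: Rubber-faced pressing plate of the clamp, 42 wide, 24 high, its top 45 mm above the worktop (the round sleeve behind it 48). Its front face is at y = 52 - bar + plate (mm) of the clamp_board frame; origin 52 mm towards -y from that face, at the board's underside.
- spice_left: spice jar with a red cap, 45 across, 106 tall, back right corner; bystander, leave it where it stands
- spice_right: the other spice jar, same size, back right corner; bystander, leave it where it stands
- glue_bottle: yellow glue bottle with an orange cap, 48 across, 140 tall, left front; bystander, leave it where it stands
- timer: round teal and white kitchen timer, 69 across, 48 tall, left; bystander, leave it where it stands
There are look-alikes about, which are no part of the job. What is shaped like the saddle but white or yellow is not meant.

How it is judged:
By the outcome, as a careful person would: the job done as asked, in the order asked, and still so for the second after the job is handed in, while the arm keeps its last pose, push and grip.
It also fails if it takes over 64 s, if anything falls off the work surface, if the arm or the gripper's body presses on something with over 40 N, if the wrist force passes 120 N, or if a joint passes its speed limit or range.

## Working session

There is one attempt and no reset: what is moved stays moved. The work goes in short steps, each a Python script; the robot and the scene stay as the last script left them, time stands still between calls to the robot, and variables do not carry over. Pictures are saved under pics/ and viewed, at most 10 in all, crops included, and the job is handed in when it is done.

```bash
mkdir -p pics
cat > h.py <<'E'
import numpy as np, cv2
from workcell import r, command_gripper, optics
def grab(n):
    im,d=optics.get_image(n); return np.array(im),np.array(d)
def rays(n,uv):
    m=optics.camera_model(n);K=np.array(m["K"]);D=np.array([m["k1"],0,0,0,0.])
    p=cv2.undistortPoints(np.array(uv,float).reshape(-1,1,2),K,D).reshape(-1,2)
    R=np.array(m["R"]);t=np.array(m["t"])
    return -R.T@t,np.c_[p,np.ones(len(p))]@R
def onplane(n,uv,z):
    c,d=rays(n,uv); s=(z-c[2])/d[:,2]; return c+d*s[:,None]
def proj(n,X):
    m=optics.camera_model(n);R=np.array(m["R"]);t=np.array(m["t"])
    return cv2.projectPoints(np.array(X,float).reshape(-1,1,3),cv2.Rodrigues(R)[0],t,np.array(m["K"]),np.array([m["k1"],0,0,0,0.]))[0].reshape(-1,2)
def bydepth(n,uv,d):
    c,dr=rays(n,uv); uv=np.array(uv).astype(int).reshape(-1,2); return c+dr*d[uv[:,1],uv[:,0]][:,None]
def down(yaw): # tool z down, tool y at world angle yaw+90 ; x axis at yaw
    return np.array([np.cos(yaw/2),np.sin(yaw/2),0,0])
E
python3 - <<'E'
from h import *
for n in("scene","top"):
    im,d=grab(n); cv2.imwrite(f"pics/{n}0.png",cv2.resize(im[:,:,::-1],(800,600),interpolation=cv2.INTER_CUBIC)); np.savez(f"{n}0.npz",im=im,d=d)
    m=optics.camera_model(n); print(n,m["K"],m["k1"],-np.array(m["R"]).T@m["t"])
print(r.read_state())
E
```

```text
scene [[457.96056542   0.         249.13823634]
 [  0.         457.96056542 196.26121574]
 [  0.           0.           1.        ]] -0.06927095369143078 [-0.3521132  -0.20799174  1.26863152]
top [[474.60496733   0.         254.2179349 ]
 [  0.         474.60496733 193.18796455]
 [  0.           0.           1.        ]] 0.051837839791572915 [0.20561969 0.20472173 1.64582579]
{'time_s': 0.1, 'joint_positions': array([-1.25304087e+00,  3.42693852e-01,  1.52493181e+00,  1.45504416e-06,
        1.27541687e+00, -1.45964685e-01]), 'dq': array([-5.20678587e-04, -2.42033976e-03, -2.43298760e-03, -5.07784049e-04,
        2.36874834e-03, -3.53056911e-05]), 'tau': array([ 2.51942525e-03, -4.34446406e+01, -2.46489608e+01, -4.45411388e-05,
        4.70619678e-03,  4.16457260e-05]), 'eef_pos': array([ 0.23475353, -0.46922102,  0.25567066]), 'eef_rot': array([ 9.73240449e-01,  2.29787951e-01, -6.14992812e-05, -7.22328384e-04]), 'contact_force': array([-0.37608596,  0.37142074,  0.33478667]), 'torque': array([ 0.00290609, -0.00195849,  0.00754923]), 'grip_force': 0.0, 'grip_width': 0.0851113697411354}
```

View pics/scene0.png

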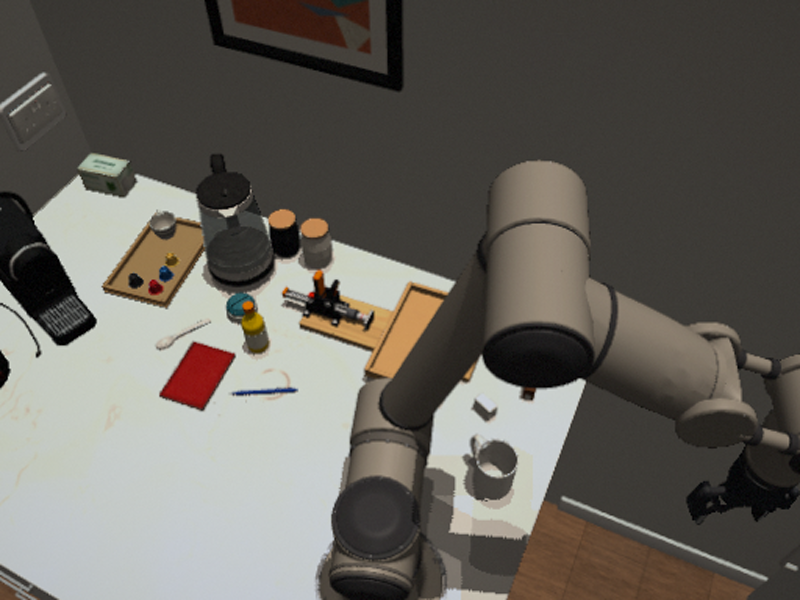

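View pics/top0.png

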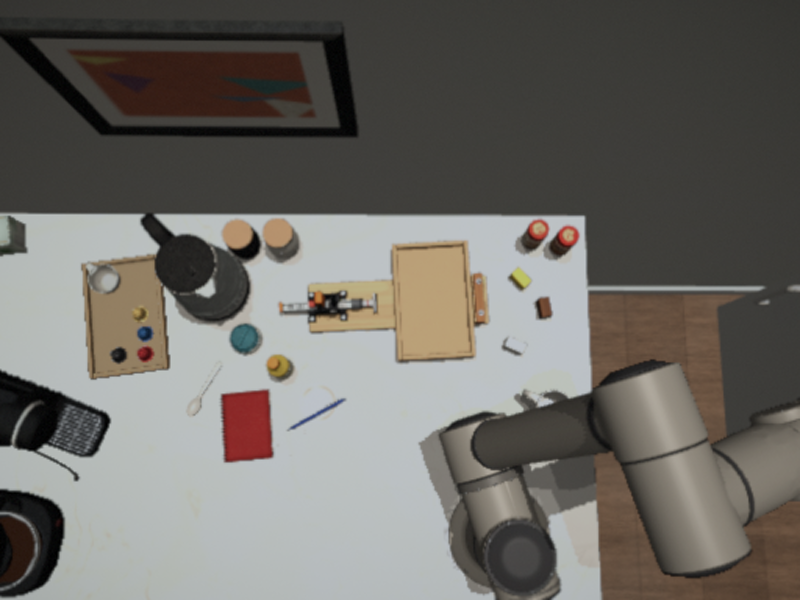

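Look-alikes in the top view (800x600 picture): white (515,344), yellow (520,277), dark brown (544,307). I choose the dark one at (544,307), and check it in a close crop while measuring.

Run:
```python
from h import *
S=np.load("top0.npz");im,d=S["im"],S["d"]
a=im[145:240,318:378]; b=im[145:240,170:330]
a=cv2.resize(a[:,:,::-1],None,fx=3.6,fy=3.6,interpolation=cv2.INTER_CUBIC);b=cv2.resize(b[:,:,::-1],None,fx=3.6,fy=3.6,interpolation=cv2.INTER_CUBIC)
cv2.imwrite("pics/crop0.png",np.hstack([b,a]))
hsv=cv2.cvtColor(im,cv2.COLOR_RGB2HSV)
def sub(mask,z,name):
    cs,_=cv2.findContours(mask.astype(np.uint8),cv2.RETR_EXTERNAL,cv2.CHAIN_APPROX_NONE)
    for c in cs:
        if cv2.contourArea(c)<15: continue
        P=onplane("top",c.reshape(-1,2),z)[:,:2]
        R=cv2.minAreaRect((P*1000).astype(np.float32)); m=cv2.moments(c)
        print(name,z,"px",m["m10"]/m["m00"],m["m01"]/m["m00"],"rect",np.round(R[0],1),np.round(R[1],1),round(R[2],1))
# saddle: dark in local window
w=np.zeros(im.shape[:2],bool); w[185:208,338:360]=1
sub(w&(hsv[:,:,2]<140),0.038,"saddle")
w[:]=0; w[145:235,245:306]=1
sub(w&(hsv[:,:,1]>60),0.044,"tray")
w[:]=0; w[170:220,170:262]=1
sub(w&(hsv[:,:,1]>60),0.018,"board")
w[:]=0; w[165:212,300:316]=1
sub(w&(hsv[:,:,1]>60),0.048,"stop")
w[:]=0; w[180:205,192:222]=1
sub(w&(hsv[:,:,1]>170)&(hsv[:,:,0]<18),0.138,"handle")
print(im[190:200,340:357,0]); 
print(np.round(bydepth("top",[[348,196],[203,191],[275,190],[255,165],[240,185]],d),3))
```

```text
saddle 0.038 px 347.1398809523809 196.91517857142858 rect [ 482.5 -102.8] [48.  33.8] 7.7
tray 0.044 px 275.8854847669102 192.41981797205486 rect [499.  143.8] [264.4 206.9] 0.5
board 0.018 px 235.31963613550815 195.2625470514429 rect [493.4 302.4] [173.3 220.5] 0.2
stop 0.048 px 305.13482587064675 192.13084577114427 rect [493.7  38.8] [ 40.8 125.4] 89.3
handle 0.138 px 204.0 191.97916666666666 rect [480.8 378. ] [19.7 19.8] 77.4
[[189 189 188 184 168 145 133 135 135 128 127 150 185 188 188 188 189]
 [188 188 184 164 118 105 116 115 110 109 112 140 184 188 188 189 189]
 [188 184 166 113  67  92 114 111 108 108 111 134 183 188 189 189 188]
 [186 170 131  62  43  83 114 113 109 107 109 124 172 187 188 188 188]
 [183 159 124  58  37  70 112 114 110 107 110 115 147 185 189 188 189]
 [187 177 129  65  34  60 107 115 111 108 109 114 144 185 188 189 188]
 [188 180 133  83  38  53 100 115 113 108 108 111 138 184 188 189 188]
 [188 183 153 109  45  49  94 114 113 109 108 110 132 183 188 188 188]
 [189 187 177 126  53  45  86 114 114 110 107 108 123 172 187 188 188]
 [188 188 180 129  66  43  73 114 116 111 108 110 114 146 185 188 188]]
[[ 0.486 -0.106  0.035]
 [ 0.482  0.38   0.142]
 [ 0.507  0.144  0.03 ]
 [ 0.595  0.214  0.03 ]
 [ 0.526  0.266  0.018]]
```

View pics/crop0.png

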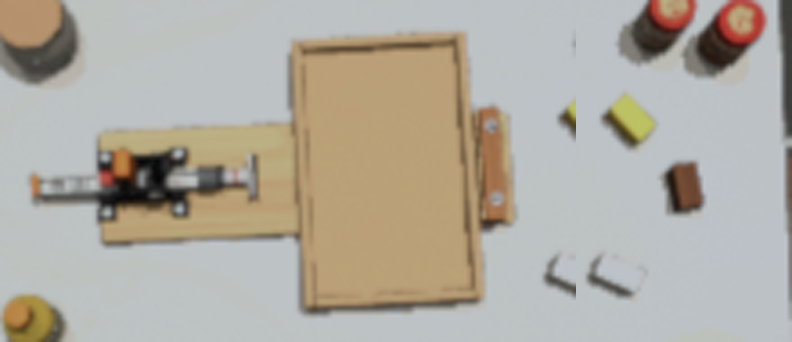

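```bash
cat > e.py <<'E'
from h import *
def edge(n,im,A,B,half=0.010,N=40,chan=None,trim=0.12):
    """subpixel edge near world segment A-B (same z): returns fitted line (mid, dir) in world on that plane"""
    A,B=np.array(A,float),np.array(B,float);z=A[2]
    g=(im.astype(np.float32).mean(2) if chan is None else im[:,:,chan].astype(np.float32))
    u=(B-A)/np.linalg.norm(B-A);nn=np.array([-u[1],u[0],0]);o=np.linspace(-half,half,81)
    pts=[]
    for s in np.linspace(trim,1-trim,N):
        X=A+(B-A)*s+o[:,None]*nn; q=proj(n,X).astype(np.float32)
        v=cv2.remap(g,q[:,:1],q[:,1:],cv2.INTER_CUBIC).ravel()
        v=cv2.GaussianBlur(v.reshape(-1,1),(1,9),2).ravel()
        k=np.abs(np.gradient(v)); w=np.where(k>0.5*k.max(),k,0)
        j=k.argmax(); w[np.abs(np.arange(81)-j)>10]=0
        pts.append(X[0]+(nn*((o*w).sum()/w.sum()+half)))
    pts=np.array(pts)[:,:2].astype(np.float32)
    vx,vy,x,y=cv2.fitLine(pts,cv2.DIST_HUBER,0,0.0005,0.001).ravel()
    res=np.median(np.abs((pts-[x,y])@[-vy,vx]))
    return np.array([x,y]),np.arctan2(vy,vx),res
E
python3 - <<'E'
from e import *
S=np.load("top0.npz");im=S["im"]
ox,oy=170,145
W=lambda u,v,z:onplane("top",[[ox+u/3.6-.4,oy+v/3.6-.4]],z)[0]
def E(nm,a,b,z,h=.01):
    p,t,rs=edge("top",im,W(*a,z),W(*b,z),h); print(nm,np.round(p*1000,1),"ang",round(float(np.degrees(t)),2),"res mm",round(rs*1000,2))
E("board+x",(105,133),(290,124),.018); E("board-x",(105,242),(300,235),.018); E("board+y end",(99,215),(101,240),.018)
E("tray +y outer",(292,45),(302,305),.044);E("tray -y outer",(466,40),(480,295),.044)
E("tray +y inner top",(303,55),(311,295),.044,.005)
E("tray +x outer",(296,40),(464,35),.044);E("tray -x outer",(305,309),(476,301),.044)
E("handle +y",(112,155),(113,172),.138,.006);E("handle top+x",(116,151),(130,150),.138,.006);E("handle -x",(116,177),(132,176),.138,.006)
E("stop +y top",(481,112),(485,220),.048,.006)
# saddle top face
hsv=cv2.cvtColor(im,cv2.COLOR_RGB2HSV)
big=cv2.resize(im[180:212,335:363],None,fx=8,fy=8,interpolation=cv2.INTER_CUBIC).astype(int)
m=((big[:,:,0]>88)&(big[:,:,0]<148)&(big[:,:,0]-big[:,:,2]>35)).astype(np.uint8)
m=cv2.morphologyEx(m,cv2.MORPH_OPEN,np.ones((9,9)))
c=max(cv2.findContours(m,cv2.RETR_EXTERNAL,cv2.CHAIN_APPROX_NONE)[0],key=cv2.contourArea).reshape(-1,2)
P=onplane("top",(c+.5)/8-.5+[335,180],.038)[:,:2]
print("saddle",cv2.minAreaRect((P*1000).astype(np.float32)))
S=np.load("scene0.npz");im=S["im"];u,v=proj("scene",[[.483,-.105,.03]])[0];print("scene px",u,v)
q=np.array(proj("scene",[[.483,-.105,.03]])[0]).astype(int)
ims=cv2.resize(im[q[1]-15:q[1]+15,q[0]-20:q[0]+20,::-1],(800,600),interpolation=cv2.INTER_CUBIC)
cv2.imwrite("pics/saddle_scene.png",ims)
E
```

```text
board+x [545.6 319.3] ang -86.96 res mm 0.88
board-x [431.5 318.6] ang -87.13 res mm 0.29
board+y end [445.  413.8] ang 14.23 res mm 0.32
tray +y outer [491.3 226.1] ang 3.48 res mm 0.98
tray -y outer [506.9  60.6] ang 3.78 res mm 1.12
tray +y inner top [500.6 210.7] ang 3.1 res mm 0.54
tray +x outer [621.8 143.3] ang -86.74 res mm 0.47
tray -x outer [365.  130.7] ang -87.17 res mm 0.74
handle +y [485.1 388.1] ang 24.56 res mm 0.73
handle top+x [500.1 377.8] ang 71.46 res mm 1.22
handle -x [474.  376.6] ang -78.53 res mm 0.78
stop +y top [499.6  48.8] ang -2.95 res mm 1.77
saddle ((485.05206298828125, -107.92648315429688), (40.614864349365234, 19.674013137817383), 8.909536361694336)
scene px 338.3707021588299 244.77596627000503
```

The crop shows the brown saddle at crop pixel (684,187), with its long side near world x, plus the clamp and tray at left. Next is the grasp.

Run:
```python
from h import *
yaw=np.radians(8.5); p=np.array([.485,-.1075,0])
r.reach(p+[0,0,.16],down(yaw)); print(r.read_state()["time_s"],r.read_state()["joint_positions"].round(2))
command_gripper(.05)
r.move_straight(p+[0,0,.037],speed=.12,max_force=12)
command_gripper(.0,30)
s=r.read_state();print(s["grip_width"],s["grip_force"],s["eef_pos"],s["time_s"])
r.move_straight(p+[0,0,.16],speed=.2)
s=r.read_state();print(s["grip_width"],s["grip_force"],s["contact_force"])
# hover above rail
o=np.array([.4957,.216]); a=.055; ex=np.array([np.cos(a),np.sin(a)]);ey=np.array([-np.sin(a),np.cos(a)])
q=o+ey*5
q=o+ey*.006
q=np.array([q[0],q[1],.17])
r.reach(q,down(a)); 
r.move_straight([q[0],q[1],.1],speed=.15)
s=r.read_state();print(s["grip_width"],s["eef_pos"],s["time_s"],s["joint_positions"].round(2))
for n in("scene","top"):
    im,d=grab(n); np.savez(f"{n}1.npz",im=im,d=d)
    c=proj(n,[[q[0],q[1],.07]])[0].astype(int); print(n,c)
    cv2.imwrite(f"pics/{n}1.png",cv2.resize(im[max(0,c[1]-48):c[1]+48,c[0]-64:c[0]+64,::-1],(800,600),interpolation=cv2.INTER_CUBIC))
```

```text
1.75 [-0.37  0.39  1.74 -0.    1.01  1.05]
0.023221718580756785 30.129520730115473 [ 0.48542328 -0.1076729   0.03769002] 3.7083
0.023369779295735672 29.406197788193822 [-0.82616533 -0.95193351 -0.5319762 ]
0.023403369621272364 [0.49603552 0.22149708 0.1005106 ] 6.3417 [ 0.28  0.55  1.67 -0.    0.92  1.8 ]
scene [247 200]
top [252 191]
```

```bash
python3 -c "
import cv2,numpy as np
a=cv2.imread('pics/scene1.png');b=cv2.imread('pics/top1.png')
cv2.imwrite('pics/pair1.png',np.hstack([a[60:540,200:600],b[60:540,200:600]]))"
```

```text
(no output)
```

View pics/pair1.png

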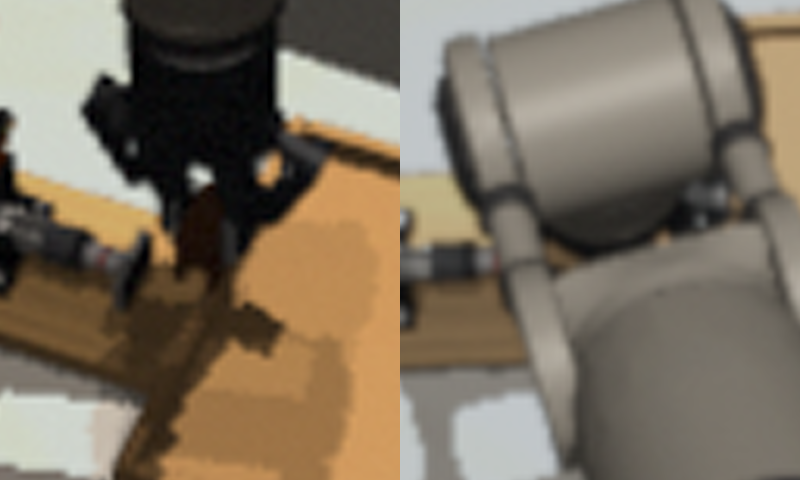

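The pair shows the saddle held upright just above the rail (left crop, 205,230). In the top view the arm hides it. I'll lower it by feel.

Run:
```python
from h import *
a=.057; ey=np.array([-np.sin(a),np.cos(a)])
b=np.array([.496,.222])
for o in (0,.002,-.002,.004,-.004):
    q=b+ey*o
    r.move_straight([q[0],q[1],.088],down(a),speed=.06)
    hit=r.move_straight([q[0],q[1],.0645],speed=.025,max_force=6)
    s=r.read_state();print(o,hit,s["eef_pos"].round(4),s["contact_force"].round(1),round(s["time_s"],1))
    if s["eef_pos"][2]<.072: break
im,d=grab("scene"); np.savez("scene2.npz",im=im,d=d)
cv2.imwrite("pics/scene2.png",cv2.resize(im[140:260,170:330,::-1],(800,600),interpolation=cv2.INTER_CUBIC))
```

```text
0 True [0.4963 0.2222 0.0818] [-0.3  1.3  5.4] 7.2
0.002 True [0.4959 0.2241 0.0818] [ 0.1 -0.5  5.7] 8.0
-0.002 True [0.4959 0.22   0.0658] [-0.3  0.1  5.9] 9.1
```

View pics/scene2.png

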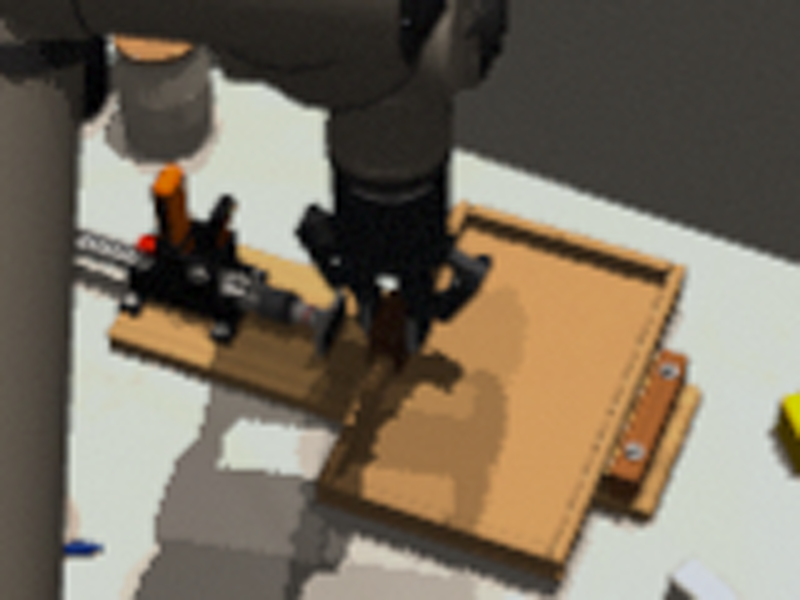

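The saddle is down on the rail: the TCP stands at 65.8 mm, where 65.7 mm was expected. In the picture it straddles the rail at (390,325), in front of the plate at (330,320). Next I press it lightly, release it and move over the handle.

Run:
```python
from h import *
e=r.read_state()["eef_pos"]
r.move_straight([e[0],e[1],.062],speed=.02,max_force=6)
s=r.read_state();print(s["eef_pos"].round(4),s["contact_force"].round(1))
command_gripper(.045)
r.move_straight([e[0],e[1],.19],speed=.15)
a=.053
g=np.array([.4957,.2145])+np.array([-np.sin(a),np.cos(a)])*.148
r.reach([g[0],g[1],.20],down(a))
s=r.read_state();print(s["eef_pos"].round(4),s["time_s"],s["joint_positions"].round(2))
out=[]
for n in("scene","top"):
    im,d=grab(n); np.savez(f"{n}3.npz",im=im,d=d)
    c=proj(n,[[.495,.29,.07]])[0].astype(int)
    out.append(cv2.resize(im[c[1]-60:c[1]+60,c[0]-40:c[0]+40,::-1],(400,600),interpolation=cv2.INTER_CUBIC))
cv2.imwrite("pics/pair3.png",np.hstack(out))
```

```text
[0.4961 0.2199 0.0656] [-0.5 -0.6  5.4]
[0.4872 0.3625 0.1988] 11.2917 [ 0.51  0.54  1.37 -0.    1.24  2.03]
```

View pics/pair3.png

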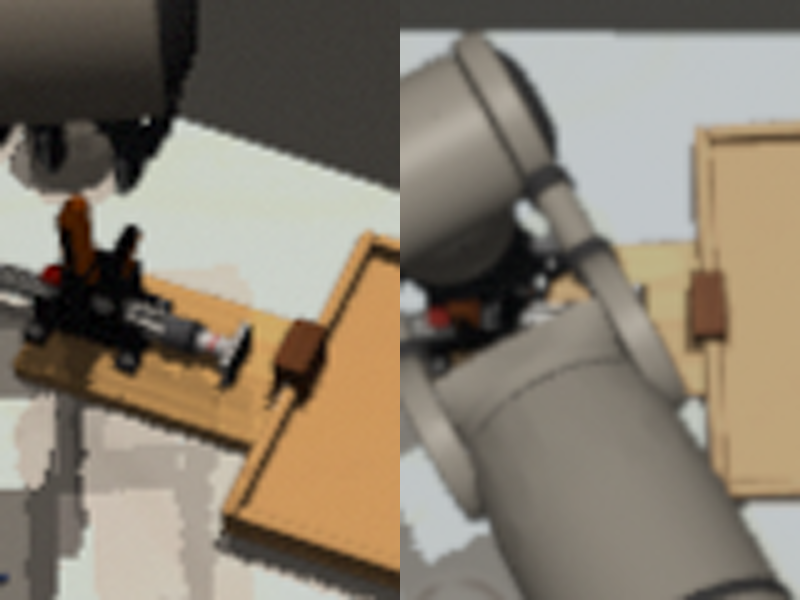

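The saddle stands free astride the rail (left crop, 300,355), straight ahead of the plate (235,350). Now the first squeezes.

Run:
```python
from h import *
a=.053;ey=np.array([-np.sin(a),np.cos(a)]);o=np.array([.4957,.2145])
command_gripper(.085,35)
g=o+ey*.148
print(r.move_straight([*g,.124],speed=.1,max_force=8))
g=o+ey*.155
print(r.move_straight([*g,.124],speed=.06,max_force=8))
for i in range(2):
    if i: command_gripper(.080); print(r.read_state()["grip_width"])
    command_gripper(.0,35); s=r.read_state()
    print(i+1,s["grip_width"],s["grip_force"],s["eef_pos"].round(4),s["contact_force"].round(1),s["time_s"])
out=[]
for n in("scene","top"):
    im,d=grab(n); np.savez(f"{n}4.npz",im=im,d=d)
    c=proj(n,[[.495,.29,.07]])[0].astype(int)
    out.append(cv2.resize(im[c[1]-60:c[1]+60,c[0]-40:c[0]+40,::-1],(400,600),interpolation=cv2.INTER_CUBIC))
cv2.imwrite("pics/pair4.png",np.hstack(out))
```

```text
False
False
1 0.03636850193356435 39.66679036617279 [0.4877 0.3704 0.1251] [-0.3  4.6  6.4] 13.55
0.0802347135251918
2 0.03665699136610441 38.877806067466736 [0.4879 0.3704 0.1255] [-1.   4.2  6.9] 14.5167
```

View pics/pair4.png

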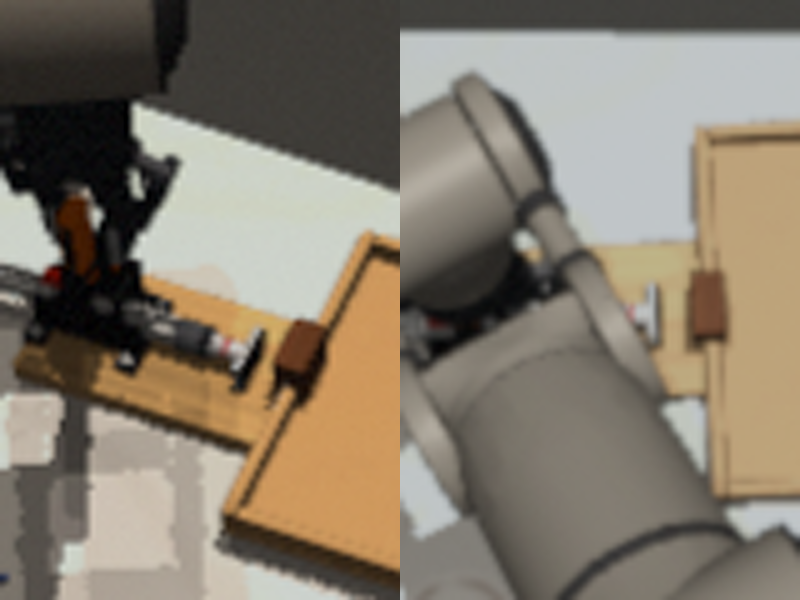

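Both squeezes were full (36.5 mm wide). The plate has advanced to (245,355), with its red ring well out of the sleeve (222,345). I'll keep pumping and record as I go.

```bash
cat > pump.py <<'E'
import sys
from h import *
out=[]
for i in range(int(sys.argv[1]),int(sys.argv[2])+1):
    command_gripper(.080); w=r.read_state()["grip_width"]; r.hold(.1)
    command_gripper(.0,38); r.hold(.1); s=r.read_state()
    print(i,round(w,4),round(s["grip_width"],4),round(s["grip_force"],1),s["eef_pos"].round(4),s["contact_force"].round(1),round(s["time_s"],1))
    row=[]
    for n,P,z in(("scene",[.497,.25,.04],(26,36)),("top",[.497,.22,.04],(26,36))):
        im,d=grab(n); np.savez(f"{n}_p{i}.npz",im=im,d=d)
        c=proj(n,[P])[0].astype(int)
        row.append(cv2.resize(im[c[1]-26:c[1]+26,c[0]-36:c[0]+36,::-1],(400,290),interpolation=cv2.INTER_CUBIC))
    out.append(np.hstack(row))
cv2.imwrite(f"pics/pump{sys.argv[2]}.png",np.vstack(out[-2:]))
E
python3 pump.py 3 6
```

```text
3 0.0797 0.0361 41.5 [0.4878 0.3704 0.1255] [-0.7  4.8  7.2] 15.8
4 0.0798 0.0365 41.8 [0.4878 0.3704 0.1255] [-0.9  4.4  7.6] 17.1
5 0.08 0.0365 41.5 [0.4878 0.3704 0.1255] [-0.8  5.4  7.6] 18.3
6 0.08 0.0366 43.2 [0.4878 0.3704 0.1255] [-1.2  4.7  7.2] 19.6
```

View pics/pump6.png

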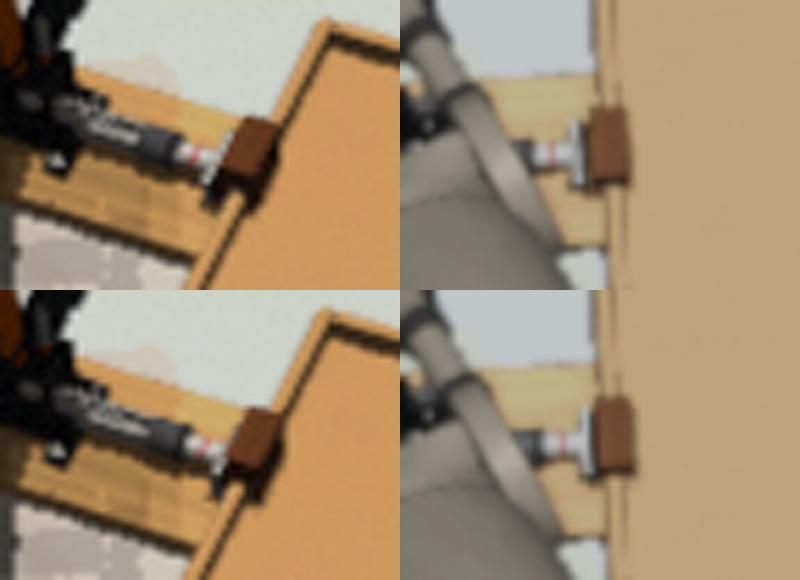

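After pump 6 the plate has reached the pad (top crop 590,440) and the plunger is still out. Two more pumps should land near 9 mm.

```bash
python3 pump.py 7 8
```

```text
7 0.08 0.0363 41.8 [0.4878 0.3704 0.1256] [-2.   5.2  7.2] 20.9
8 0.0798 0.0364 41.1 [0.4879 0.3704 0.1258] [-2.3  4.5  8.9] 22.1
```

View pics/pump8.png

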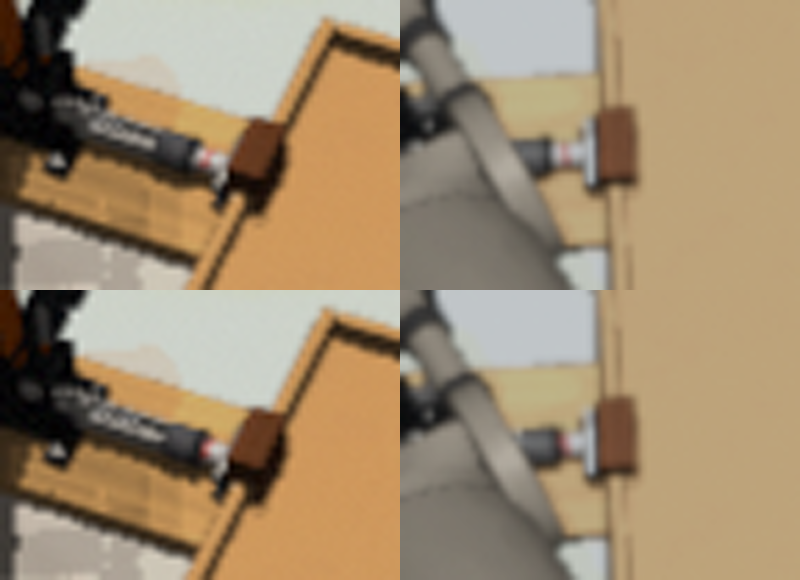

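Run:
```python
from h import *
a=.053;ey=np.array([-np.sin(a),np.cos(a)]);o=np.array([.4957,.2145])
s=np.arange(-.01,.062,.0005)
X=lambda dx:np.c_[(o+s[:,None]*ey)+dx*np.array([1,.053]),np.full(len(s),.045)]
for i in (5,6,7,8):
    im=np.load(f"top_p{i}.npz")["im"].astype(np.float32); P=[]
    for dx in np.arange(-.004,.0041,.002):
        q=proj("top",X(dx)).astype(np.float32); P.append(cv2.remap(im,q[:,:1],q[:,1:],cv2.INTER_CUBIC)[:,0])
    P=np.mean(P,0); red=P[:,0]-P[:,1]; g=P.mean(1); dg=np.gradient(cv2.GaussianBlur(g.reshape(-1,1),(1,9),2).ravel())
    w=np.clip(red-15,0,None)*((s>.018)&(s<.05)); k=(s>.02)&(s<.055)
    mouth=s[k][dg[k].argmin()]; 
    k2=(s>.002)&(s<.03); pl=s[k2][dg[k2].argmax()]
    print(i,"mouth",mouth*1e3,"ring",round((w*s).sum()/w.sum()*1e3,2),"plate/saddle edge",pl*1e3)
    print(g[::4].astype(int).tolist()); print(red[::4].astype(int).tolist())
```

```text
5 mouth 51.00000000000005 ring 39.72 plate/saddle edge 21.500000000000025
[128, 104, 88, 79, 79, 78, 78, 78, 79, 81, 83, 83, 78, 70, 62, 78, 113, 141, 156, 168, 176, 179, 181, 178, 164, 156, 164, 175, 179, 169, 143, 109, 80, 73, 81, 100]
[27, 27, 31, 36, 38, 39, 38, 39, 39, 39, 40, 39, 35, 26, 16, 5, 0, -1, 0, 0, 0, 0, 0, 2, 20, 31, 21, 8, 2, 0, 0, 0, 0, 0, 1, 2]
6 mouth 46.00000000000005 ring 33.23 plate/saddle edge 17.00000000000002
[98, 82, 79, 78, 78, 78, 79, 81, 82, 83, 71, 59, 62, 95, 145, 182, 182, 183, 181, 181, 173, 157, 156, 168, 177, 177, 170, 146, 118, 87, 72, 78, 91, 96, 102, 108]
[29, 34, 38, 39, 38, 38, 38, 38, 39, 40, 36, 28, 13, 0, -3, -3, -2, -1, 0, -1, 9, 29, 31, 15, 5, 0, 0, 0, 0, 0, 0, 0, 0, 0, 0, 2]
7 mouth 40.00000000000004 ring 32.13 plate/saddle edge 14.000000000000021
[87, 77, 78, 78, 78, 78, 79, 81, 80, 76, 73, 83, 132, 176, 173, 169, 171, 176, 178, 171, 161, 155, 161, 169, 153, 120, 84, 69, 82, 92, 97, 98, 98, 98, 102, 108]
[33, 36, 38, 38, 38, 39, 39, 40, 40, 41, 29, 12, 0, -4, -3, -1, -1, 0, 1, 11, 23, 31, 25, 11, 3, 0, 0, 0, 0, 0, 0, 0, 0, 0, 0, 2]
8 mouth 33.000000000000036 ring 32.81 plate/saddle edge 14.000000000000021
[87, 77, 78, 78, 78, 78, 79, 82, 80, 75, 73, 83, 133, 176, 172, 168, 171, 176, 177, 171, 151, 127, 94, 71, 65, 75, 86, 95, 97, 99, 98, 98, 99, 100, 110, 123]
[33, 37, 38, 39, 38, 38, 39, 40, 40, 40, 27, 11, 0, -5, -3, -1, -1, -1, 2, 13, 27, 37, 36, 25, 10, 0, 0, 0, 0, 0, 0, 0, 0, 0, 0, 2]
```

Between squeezes 7 and 8 the plate and tray stayed put while the sleeve moved on one notch. The ring now stands at the sleeve's mouth, with the plunger pressed in about 9 mm. I'm handing in with the trigger held squeezed.

```bash
python3 -c "
from h import *
s=r.read_state();print(s['grip_width'],s['grip_force'],s['time_s']);print(r.finish_job())"
```

```text
0.03670275424659749 41.025123596191406 22.2167
the job is handed in; nothing more can be done
None
```

I handed the job in at 22.2 s: the dark saddle sits on the rail, the tray no longer moves, so it is tight against the stop, the plunger is pressed in about 9 mm with its ring at the sleeve's mouth, and the gripper still holds the trigger fully squeezed; I saw no sign of a knock, but did not check the bystanders in a final picture.

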